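# Switch off the charger at the power strip

## Task

The USB charger, the black rectangular block plugged into the bench power strip, is finished for the day: switch off its own socket by pressing the raised end of the rocker in front of it with a fingertip, gently and without leaning on the strip, until it clicks over and stays down. Leave the other three switches as they are, both plugs seated in their sockets and the things around the strip where they stand, then withdraw clear; nothing is to be gripped or lifted.

Things in the scene. Friction and masses are not known exactly. Their poses are not given: they have to be found in the camera images.
- strip: the power strip screwed to the bench: 100 mm wide, 324 mm long with its screw ears, top 45 mm above the bench; four socket modules side by side at 62 mm pitch between two grey end caps, each with a round recessed socket at the back and its own rocker switch at the front. Origin: middle of the underside, on the bench; x across the strip from the rockers to the sockets, y along it, z up
- charger: USB charger plugged into the strip: a black rectangular block 28 x 46 mm with square corners, two USB ports on its flat top; its top stands 41 mm above the strip's face (86 mm above the bench). Loose in its socket, 70 g or so. Origin: middle of the underside of its round foot, on the well floor, 27.5 mm above the bench; z up
- smart_plug: round smart plug in another socket: a black upright cylinder 47 mm across with a socket on its top face, top 41 mm above the strip's face. Loose in its socket. Origin: middle of the underside of its round foot, 27.5 mm above the bench; z up
- charger_module: the socket module that carries the charger: white, 100 x 62 mm, 39 mm high, fixed; its origin is the middle of its underside, 6 mm above the bench; x points from the rocker to the socket well (away from the robot side), y along the strip, z up. The round well (39 mm across, 17.5 mm deep) is centred at x = +24 mm, the rocker's pivot is at x = -22 mm. Its top face is 45 mm above the bench
- smart_module: the socket module that carries the round smart plug: white, 100 x 62 mm, 39 mm high, fixed; its origin is the middle of its underside, 6 mm above the bench; x points from the rocker to the socket well (away from the robot side), y along the strip, z up. The round well (39 mm across, 17.5 mm deep) is centred at x = +24 mm, the rocker's pivot is at x = -22 mm. Its top face is 45 mm above the bench
- emptya_module: the socket module of one of the two empty sockets: white, 100 x 62 mm, 39 mm high, fixed; its origin is the middle of its underside, 6 mm above the bench; x points from the rocker to the socket well (away from the robot side), y along the strip, z up. The round well (39 mm across, 17.5 mm deep) is centred at x = +24 mm, the rocker's pivot is at x = -22 mm. Its top face is 45 mm above the bench
- emptyb_module: the socket module of the other empty socket: white, 100 x 62 mm, 39 mm high, fixed; its origin is the middle of its underside, 6 mm above the bench; x points from the rocker to the socket well (away from the robot side), y along the strip, z up. The round well (39 mm across, 17.5 mm deep) is centred at x = +24 mm, the rocker's pivot is at x = -22 mm. Its top face is 45 mm above the bench
- charger_switch (a joint): a grey rocker 36 mm long and 22 mm wide, in front of the charger's socket (between that socket and the strip's front edge). 0 = on: the end next to the socket lies down level and the front end stands up; 0.34 rad = off: the front end lies down level and the end next to the socket stands up. It snaps over the middle (0.17) and stays; a press of 5 to 6 N near the raised end turns it (released too early it springs back). It starts on.
- charger_switch_front (a point): spot on the charger's rocker's front half, on its middle line, 14 mm from the pivot (4 mm from its front end); it is the raised half while the switch is on, then about 7.5 mm above the strip's face, and sinks about 5 mm to 3 mm above the face as the switch goes off
- smart_switch (a joint): a grey rocker 36 mm long and 22 mm wide, in front of the smart plug's socket (between that socket and the strip's front edge). 0 = on: the end next to the socket lies down level and the front end stands up; 0.34 rad = off: the front end lies down level and the end next to the socket stands up. It snaps over the middle (0.17) and stays; it starts on
- emptya_switch (a joint): a grey rocker 36 mm long and 22 mm wide, in front of one empty socket (between that socket and the strip's front edge). 0 = on: the end next to the socket lies down level and the front end stands up; 0.34 rad = off: the front end lies down level and the end next to the socket stands up. It snaps over the middle (0.17) and stays; it starts off
- emptyb_switch (a joint): a grey rocker 36 mm long and 22 mm wide, in front of the other empty socket (between that socket and the strip's front edge). 0 = on: the end next to the socket lies down level and the front end stands up; 0.34 rad = off: the front end lies down level and the end next to the socket stands up. It snaps over the middle (0.17) and stays; it starts off
- solder_spool: spool of solder standing on its flange on the bench behind the strip: 55 mm across, 40 mm high; origin: middle of its underside
- tip_cleaner: round brass pot with brass wool on the bench behind the strip: 80 mm across, 48 mm high; origin: middle of its underside
- flux_tin: flat round orange flux tin on the bench in front of the strip: 65 mm across, 22 mm high; origin: middle of its underside
Mind the look-alikes: they are no part of the job. Leave any brown, orange or purple look-alike of the charger alone.

How it is judged:
By the outcome, as a careful person would: the job done as asked, in the order asked, and still so for the second after the job is handed in, with the robot touching nothing.
It also fails if it takes over 32 s, if anything falls off the work surface, if the arm or the gripper's body presses on something with over 40 N, if the wrist force passes 120 N, or if a joint passes its speed limit or range.

## Robot

A 6-joint arm with a two-finger parallel gripper is mounted at the origin on the work surface. World frame = base frame: x ahead of the robot, y to its left, z up, the work surface at z = 0. Lengths are in m, angles in degrees, forces in N, time in s.
With the tool pointing down it reaches from about 0.3 to 0.75 m from the base axis. Payload 8.5 kg.
Tool frame: the origin (TCP) lies midway between the tips of the shut fingers; the grasp point (between the pads) lies env.tcp_to_grasp behind it (env.tcp_to_grasp is the distance from the TCP to the grasp point, in m); z points along the fingers, y is the line along which they close (so a half turn about z gives the same grasp; the last joint's range is limited). The gripper opens to 85 mm and grips with 20 to 120 N. Pads are 22 mm wide; open, the fingers measure 114 mm over their backs; the gripper's body (76 mm by 85 mm) begins 54 mm behind the grasp point. The pads swing forward as they close: fully open they stand 13 mm farther back than shut.
Start: joints at [57.279, 21.807, 74.336, -0, 83.858, -12.336], TCP at [0.192, 0.516, 0.231] pointing down, gripper open.
Joint ranges: [-178.18, 178.18], [-50.72, 133.34], [12.68, 142.11], [-81.47, 261.47], [9.98, 163.14], [-165.26, 165.26]. Speed limits (degrees/s): [136.94, 136.94, 180, 180, 180, 180].

## Interface

Orientations are given as a 3x3 rotation matrix whose columns are the frame's x, y, z axes.
In Python, from rig import observe, optics, job, env gives the robot as it stands. The module is installed in compiled form; this text tells all that it offers.
- The arm moves only by the shell command python3 -m jog 'ROWS' [FORCE]. ROWS is JSON, a list of rows, each a list of 7 numbers: the turn, a rotation vector about the tool's x, y, z in rad, then the shift along the tool's x, y, z in m, then the opening in per cent of the stroke, from 0 (shut) to 100 (fully open). A call has 1 to 10 rows; each row shifts and turns the commanded pose from where the row before left it, along the tool's axes as they then stand; what a row does not reach is not made up. A row lasts 1/8 s, in which the tool goes at most 62.5 mm and 10.7 degrees, less where a joint would pass 70% of its speed; a pose out of reach is approached as far as the arm can. A call is refused whole if a number of a shift passes 0.0625 or a number of a turn 0.188, either way. A call with a gripper value outside its range is refused whole. The fingers move at their own pace and stop on an object; FORCE is the grip in N (left out, the last holds). Time passes only in rows, so rows that do not move let the fingers close. It gives the time, the measured TCP pose, the force, the opening and the grip force at its end, in the units of the state.
- observe(): the state, without advancing time (a new reading comes with each control period).
- optics.get_image(name): name is "scene" or "side" or "wrist"; returns a dict with "pixels" (480x640x3 uint8, red, green, blue), "mtx" (3x3 intrinsics, pixels), "rvec" (rotation vector, rad) and "tvec" (3), from world to camera coordinates, as OpenCV has them. Camera axes: x right, y down, z forward; pixel columns grow to the right and rows downward; lengths in m; the calibration is good to about 2 mm. The wrist camera is an equidistant fisheye: a pixel r from the principal point sees the ray r / f radians off the axis. A picture is of the moment at which its call begins. There is no depth.
- job.close_job(): hands the job in; it is judged then, once.
The state is a dict: "time_s": time; "q": joint angles; "qvel": joint speeds; "joint_efforts": joint torques, N m; "position": TCP position; "tool_rot": TCP orientation; "ft_force": force on the tool from outside, world axes, zero at the start; "wrist_torque": the same for the moment, N m; "grip_width": finger opening in m; "gripper_force": force on a finger pad.
Only numpy, scipy, OpenCV 4.12 (cv2) and the standard library are available. Lean on these libraries where they do the work, as an engineer would, in place of code of your own. Each camera call takes 0.05 s, during which the arm holds its last target. There are 200 camera calls.

## Working session

There is one attempt and no reset: what is moved stays moved. The work goes in short steps, Python scripts to look and compute and a shell command to move; the robot and the scene stay as the last step left them, time stands still between calls to the robot, and variables do not carry over. Pictures are saved under pics/ and viewed, at most 10 in all, crops included, and the job is handed in when it is done.

```bash
mkdir -p pics
cat > h.py <<'E'
import numpy as np, cv2
from rig import observe, optics, job, env
def snap(n,f):
    im=optics.get_image(n); cv2.imwrite(f'pics/{f}.png',im['pixels'][:,:,::-1]); np.savez(f'pics/{f}.npz',**im); return im
def ray(im,u,v):
    R=cv2.Rodrigues(np.array(im['rvec'],float))[0]; t=np.array(im['tvec'],float).ravel()
    d=np.linalg.inv(im['mtx'])@[u,v,1]; return -R.T@t, R.T@d
def onz(im,u,v,z):
    o,d=ray(im,u,v); return o+d*(z-o[2])/d[2]
def proj(im,P):
    return cv2.projectPoints(np.array(P,float).reshape(-1,3),np.array(im['rvec'],float),np.array(im['tvec'],float),im['mtx'],None)[0].reshape(-1,2)
E
python3 - <<'E'
from h import *
for n in('scene','side'):
    im=snap(n,n+'0'); print(n,ray(im,320,240))
s=observe();print(s['time_s'],s['position'],s['tool_rot'],s['grip_width'],env.tcp_to_grasp)
E
```

```text
scene (array([1.12506339, 0.47678214, 1.07495831]), array([-0.42794891, -0.4188114 , -0.80097878]))
side (array([0.30646477, 0.58583679, 0.60869676]), array([ 0.31000403, -0.7036276 , -0.63971015]))
0.1 [0.19145803 0.51532849 0.23080623] [[-9.37360957e-01  3.48359037e-01 -6.46731419e-04]
 [ 3.48359556e-01  9.37360390e-01 -1.05780576e-03]
 [ 2.37724218e-04 -1.21684089e-03 -9.99999231e-01]] 0.08519507837263224 0.0187
```

View pics/scene0.png

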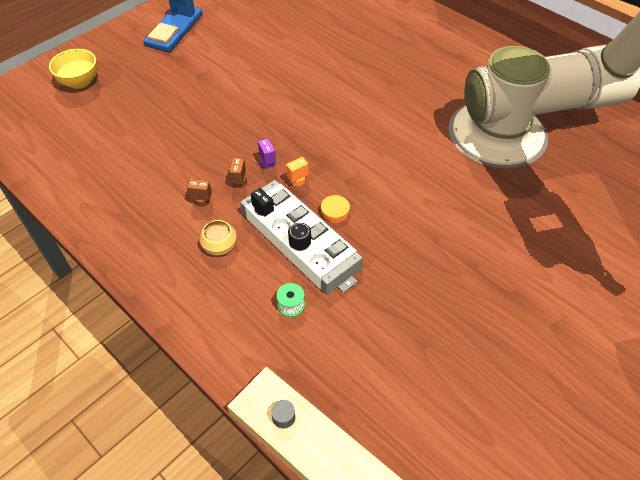

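View pics/side0.png

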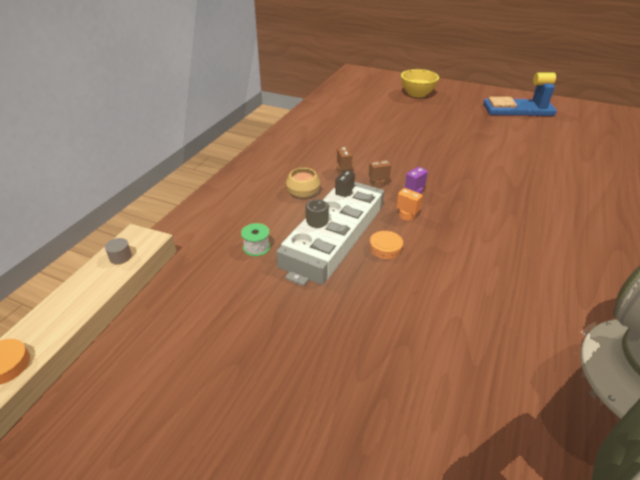

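The scene view shows the strip from (240,205) to (360,275). There are two black plugs: a block at (262,201) in the far end module and a round cylinder at (299,236). The rockers are at about (281,196), (298,213), (318,231) and (337,247). The brown (199,189 and 237,170), purple (266,152) and orange (297,170) blocks are look-alikes lying off the strip. The black square block at (262,201) is the charger, so its rocker is the one near (281,196). I'll confirm that in a crop.

Run:
```python
from h import *
a=cv2.imread('pics/scene0.png')[170:300,230:370]
b=cv2.imread('pics/side0.png')[160:290,270:410]
c=lambda x:cv2.resize(x,(400*1,371),interpolation=cv2.INTER_CUBIC)
a6=cv2.resize(a[5:75,5:105],(800,560),interpolation=cv2.INTER_CUBIC)  # u=235+x/8, v=175+y/8
cv2.imwrite('pics/crop1.png',a6)
# grey-top masks: white strip faces
im=dict(np.load('pics/scene0.npz'));
for n,(u,v) in dict(rock=(281,196),rock4=(337,247),tin=(335,206),charger_top=(262,196),orange=(297,175)).items(): print(n,onz(im,u,v,{'tin':.022,'charger_top':.086,'orange':.02}.get(n,.049)).round(4))
im=dict(np.load('pics/side0.npz'))
for n,(u,v) in dict(rock=(364,197),rock4=(323,245)).items(): print(n,onz(im,u,v,.049).round(4))
```

```text
rock [ 0.5501 -0.2053  0.049 ]
rock4 [ 0.5654 -0.0219  0.049 ]
tin [ 0.4715 -0.1157  0.022 ]
charger_top [ 0.5989 -0.2096  0.086 ]
orange [ 0.4636 -0.2445  0.02  ]
rock [ 0.5509 -0.1995  0.049 ]
rock4 [ 0.5666 -0.0188  0.049 ]
```

View pics/crop1.png

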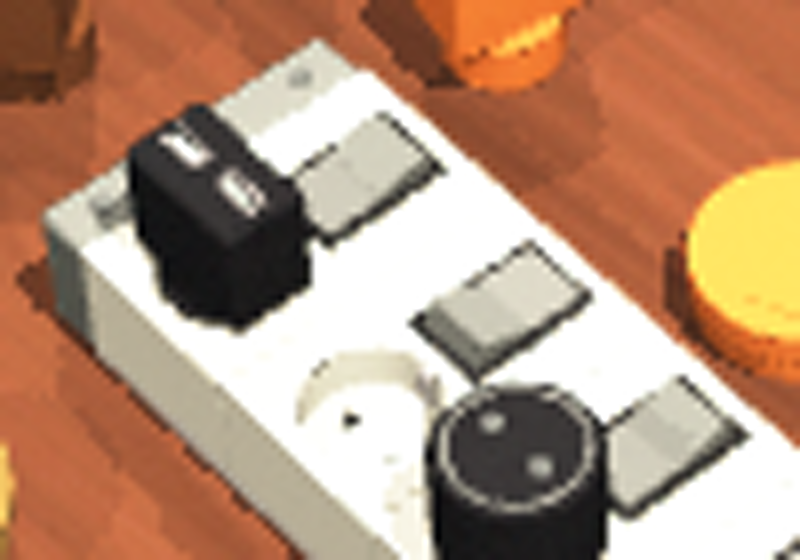

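The crop confirms it. The square black block with two USB slots sits in the end module, and the rocker in front of it spans crop (300,175) to (443,165), which is about pixel (281,197) in the scene. Its raised front end is at crop (380,112)–(443,165).

```bash
python3 - <<'E'
from h import *
im=dict(np.load('pics/scene0.npz'))
g=lambda x,y,z:onz(im,235+x/8,175+y/8,z)
a=g(380,112,.054);b=g(443,165,.054);print('front corners',a,b,'width',np.linalg.norm(a-b))
for p,q in(((380,70),(800,405)),((100,255),(360,505))):
    a2=g(*p,.045);b2=g(*q,.045);d=b2-a2;print('strip yaw edge',np.degrees(np.arctan2(-d[0],d[1])),a2,b2)
m=(a+b)/2; print('front edge mid',m)
E
python3 -m jog '[[0,0,-0.135,0,0,0,0],[0,0,-0.135,0,0,0,0],[0,0,0,0,0,0,0]]' 20
```

```text
front corners [ 0.53653607 -0.21438991  0.054     ] [ 0.53786711 -0.1880854   0.054     ] width 0.026338165060835073
strip yaw edge -1.6177842614624747 [ 0.52053177 -0.23179538  0.045     ] [ 0.52522898 -0.065482    0.045     ]
strip yaw edge -4.802109160570531 [ 0.62015105 -0.2377495   0.045     ] [ 0.62959822 -0.12529578  0.045     ]
front edge mid [ 0.53720159 -0.20123766  0.054     ]
time_s: 0.48
position: [0.1915, 0.5154, 0.231]
tool_rot: [[-0.996, 0.087, -0.0], [0.087, 0.996, -0.001], [0.0, -0.001, -1.0]]
ft_force: [-0.1, -0.2, 0.6]
grip_width: 0.0323
gripper_force: 0.0
```

```bash
python3 -m jog '[[0,0,0,-0.013,-0.025,0,0],[0,0,0,-0.026,-0.049,0,0],[0,0,0,-0.026,-0.049,0,0],[0,0,0,-0.026,-0.049,0,0],[0,0,0,-0.026,-0.049,0,0],[0,0,0,-0.026,-0.049,0,0],[0,0,0,-0.026,-0.049,0,0],[0,0,0,-0.026,-0.049,0,0],[0,0,0,-0.026,-0.049,0,0],[0,0,0,-0.026,-0.049,0,0]]' && python3 -m jog '[[0,0,0,-0.026,-0.049,0.015,0],[0,0,0,-0.026,-0.049,0.015,0],[0,0,0,-0.026,-0.049,0.015,0],[0,0,0,-0.026,-0.049,0.015,0],[0,0,0,-0.015,-0.024,0.01,0],[0,0,0,0,0,0,0],[0,0,0,0,0,0,0]]'
python3 - <<'E'
from h import *
im=snap('wrist','w0'); print(im['mtx'],ray(im,320,240)); snap('side','side1')
E
```

```text
time_s: 1.72
position: [0.3981, 0.0282, 0.2315]
tool_rot: [[-0.996, 0.089, 0.0], [0.089, 0.996, 0.0], [-0.0, 0.0, -1.0]]
ft_force: [0.3, 0.6, 0.6]
grip_width: -0.0002
gripper_force: 0.0
time_s: 2.6
position: [0.4972, -0.1986, 0.1614]
tool_rot: [[-0.996, 0.087, -0.0], [0.087, 0.996, 0.0], [0.0, 0.0, -1.0]]
ft_force: [0.5, -0.0, -0.4]
grip_width: -0.0001
gripper_force: 0.0
[[371.64829954   0.         325.15353961]
 [  0.         371.64829954 237.68028921]
 [  0.           0.           1.        ]] (array([ 0.42971855, -0.19260447,  0.30420663]), array([ 0.27212222, -0.03866161, -0.96160596]))
```

View pics/w0.png

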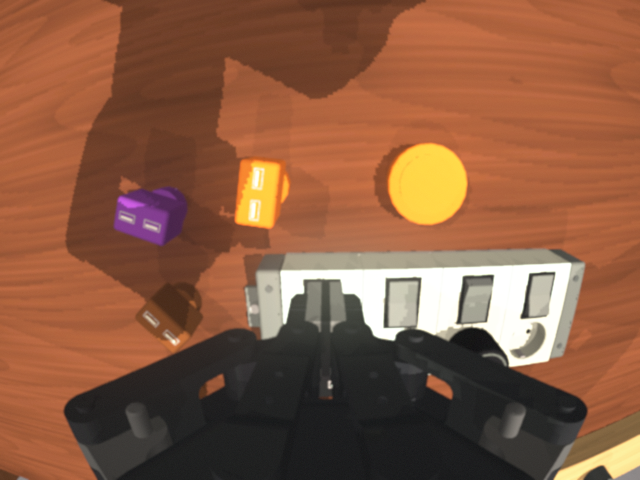

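The wrist view shows the charger's rocker at the left end of the strip, with its front edge at about (304–344, 280). The shut fingertips are just in front of it at (325,295). I'll cast fisheye rays to that edge.

Run:
```python
from h import *
im=dict(np.load('pics/w0.npz'))
R=cv2.Rodrigues(im['rvec'])[0];t=im['tvec'].ravel()
def fz(u,v,z):
    K=im['mtx'];x=(u-K[0,2])/K[0,0];y=(v-K[1,2])/K[1,1];r=np.hypot(x,y)
    d=R.T@[np.sin(r)*x/r,np.sin(r)*y/r,np.cos(r)];o=-R.T@t;return o+d*(z-o[2])/d[2]
for n,u,v,z in(('c1',304,280.5,.054),('c2',344,280.5,.054),('r2a',386,279,.048),('r2b',419,278,.048),('r4a',529,274,.048),('r4b',554,272,.048),('stripL',283,270,.045),('stripR',560,262,.045)): print(n,fz(u,v,z).round(4))
cv2.imwrite('pics/crop2.png',cv2.resize(im['pixels'][240:340,260:400,::-1],(800,571),interpolation=cv2.INTER_CUBIC))
```

```text
c1 [ 0.53  -0.217  0.054]
c2 [ 0.5325 -0.1881  0.054 ]
r2a [ 0.5368 -0.1565  0.048 ]
r2b [ 0.5386 -0.131   0.048 ]
r4a [ 0.5464 -0.0343  0.048 ]
r4b [ 0.5478 -0.008   0.048 ]
stripL [ 0.5239 -0.2327  0.045 ]
stripR [ 5.407e-01 -4.000e-04  4.500e-02]
```

View pics/crop2.png

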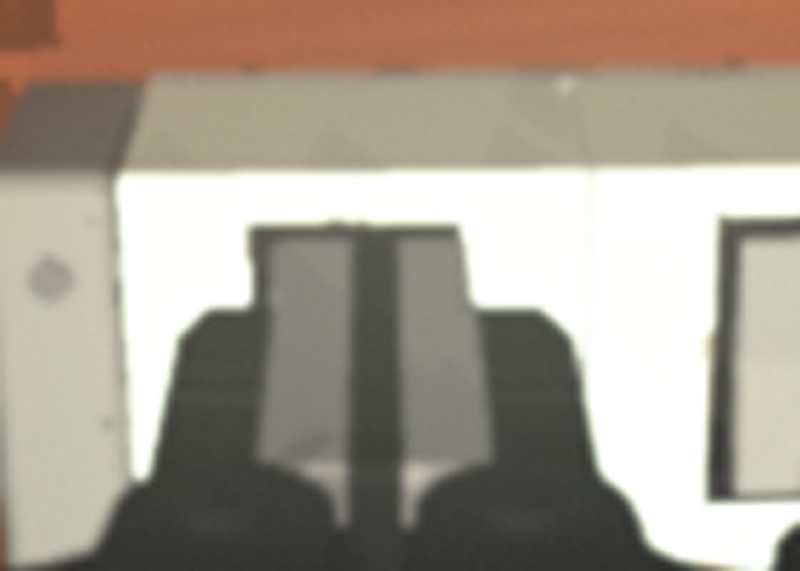

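Wrist and scene views agree: the rocker's front point is near (0.540, -0.203), its front end is about 10 mm behind the strip edge, and the strip yaw is about -4.5°. I'll move over it and go down, checking force.

```bash
python3 -m jog '[[0,0,0,-0.02,0,0.02,0],[0,0,0,-0.021,-0.001,0.04,0],[0,0,0,0,0,0.03,0],[0,0,0,0,0,0.006,0],[0,0,0,0,0,0,0],[0,0,0,0,0,0,0]]'
python3 - <<'E'
from h import *
snap('side','side2');im=snap('wrist','w2')
a=cv2.imread('pics/side2.png')[140:290,270:430];a=cv2.resize(a,(400,375),interpolation=cv2.INTER_CUBIC)
b=cv2.resize(im['pixels'][230:380,240:400,::-1],(400,375),interpolation=cv2.INTER_CUBIC)
cv2.imwrite('pics/c3.png',np.hstack([a,b]))
E
```

```text
time_s: 3.45
position: [0.5387, -0.204, 0.0669]
tool_rot: [[-0.996, 0.086, 0.002], [0.086, 0.996, -0.001], [-0.002, -0.001, -1.0]]
ft_force: [-0.0, 0.2, -0.7]
grip_width: -0.0002
gripper_force: 0.0
```

View pics/c3.png

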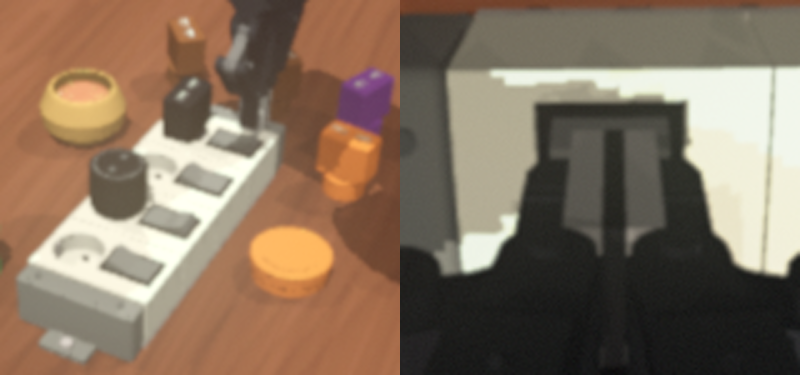

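In the side crop the fingertip is above the front end of the charger's rocker, at about (255,130). The wrist crop shows it centred on the same rocker (tip at 615,130, slot at 535–688). Now I'll press in small steps.

```bash
python3 -m jog '[[0,0,0,0,0,0.005,0],[0,0,0,0,0,0.004,0],[0,0,0,0,0,0.003,0],[0,0,0,0,0,0.001,0],[0,0,0,0,0,0,0]]'; python3 -m jog '[[0,0,0,0,0,0.001,0],[0,0,0,0,0,0.001,0],[0,0,0,0,0,0,0]]'
```

```text
time_s: 4.18
position: [0.5379, -0.2038, 0.0523]
tool_rot: [[-0.996, 0.086, -0.001], [0.086, 0.996, 0.0], [0.001, 0.0, -1.0]]
ft_force: [-2.8, 0.4, 3.7]
grip_width: 0.0002
gripper_force: 1.7
time_s: 4.55
position: [0.5383, -0.2038, 0.05]
tool_rot: [[-0.996, 0.086, 0.0], [0.086, 0.996, 0.0], [-0.0, 0.0, -1.0]]
ft_force: [-0.4, 0.2, -0.2]
grip_width: -0.0
gripper_force: 0.0
```

The force rose and then dropped away, so the rocker has probably snapped over. I'll go one more millimetre to be sure, then withdraw and look.

```bash
python3 -m jog '[[0,0,0,0,0,0.001,0],[0,0,0,0,0,0,0]]'; python3 -m jog '[[0,0,0,0,0,-0.01,0],[0,0,0,0,0,-0.03,0],[0,0,0,0,0,-0.05,0],[0,0,0,0.04,0,-0.04,0],[0,0,0,0.06,0,0,0],[0,0,0,0.06,0,0,0],[0,0,0,0.02,0,0,0],[0,0,0,0,0,0,0]]'
python3 - <<'E'
from h import *
a=snap('side','side4')['pixels'][160:280,275:405,::-1];b=snap('scene','scene4')['pixels'][175:295,238:368,::-1]
cv2.imwrite('pics/c4.png',np.hstack([cv2.resize(x,(400,369),interpolation=cv2.INTER_CUBIC) for x in(a,b)]))
E
```

```text
time_s: 4.8
position: [0.5382, -0.2038, 0.0492]
tool_rot: [[-0.996, 0.086, -0.0], [0.086, 0.996, 0.0], [0.0, 0.0, -1.0]]
ft_force: [0.1, -0.0, -0.0]
grip_width: 0.0002
gripper_force: 0.0
time_s: 5.8
position: [0.3582, -0.1884, 0.1802]
tool_rot: [[-0.996, 0.087, 0.001], [0.087, 0.996, -0.001], [-0.001, -0.001, -1.0]]
ft_force: [0.2, -0.7, 0.7]
grip_width: 0.0003
gripper_force: 0.0
```

View pics/c4.png

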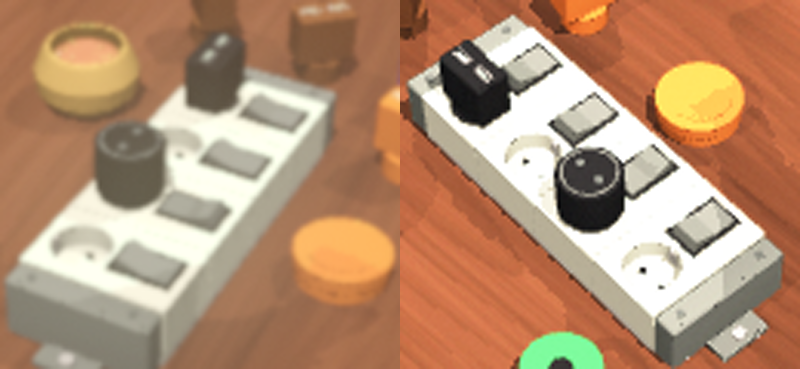

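The charger's rocker, at (273,112) in the side crop and (533,68) in the scene crop, now has its socket end raised. It looks the same as the two empty-socket switches. The smart plug's rocker is unchanged, and both plugs and the objects around the strip stand where they were.

```bash
python3 -c "
from rig import job; print(job.close_job())"
```

```text
the job is handed in; nothing more can be done
None
```

The charger's socket is switched off: its rocker clicked over and stayed down, the other switches, both plugs and the things around the strip look undisturbed, and the arm is clear with the job handed in at about 6 s.

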